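Scan the lot jar, then show the amethyst in the tongs

TASK

A customer wants to see the purple amethyst point: first book it out by turning the yellow-marked jar, where it stands, so that its yellow label faces the scanner's red window, and leave it standing like that. Then take the tongs from their rest, close their tips on the purple crystal (never touch it with the fingers) and lift it about 15 cm above the counter, leaving the other crystals and things alone. Finish while still holding it up steadily in the tongs: do not put it down or let go.

Things in the scene. Friction and masses are not known exactly. Their poses are not given: they have to be found in the camera images.
- jar: White round jar, 50 mm diameter, 90 mm tall, 0.1 to 0.2 kg, loose, with black cap (52 mm, top 20 mm). Origin: centre of its underside; z up; x points to the side with the yellow label (so does a yellow bar on the cap). Stands before the scanner, its axis about 85 mm from the window, its label turned 0.7 to 2.0 rad counter-clockwise (from above) away from the scanner.
- jar_mark (a point): Middle of the yellow label on the jar's side, 25 mm from the jar's axis, 36 mm up.
- scanner: Fixed black scanner block, 70 mm deep (x), 90 mm wide (y), 65 mm high. Origin: bottom of the middle of its red window face; its x axis points from the window into the block, away from the jar, so that the jar's x axis must come to point along the scanner's x axis.
- scanner_window (a point): Middle of the scanner's red window, 36 mm up.
- tongs: Sprung steel tongs lying flat on their rest, about 90 g in all, 176 mm long, arms 20 mm high (z) and opening sideways (y); orange grips, black tips. This is the right-hand arm. Origin: midway between the orange grips when open, at the underside; x points from the hinge (75 mm behind the origin) to the tips (middle of the tip pads 80 mm ahead), z up.
- tongs_jaw: The tongs' left-hand arm, hinged to the other; a spring reopens it. Origin at the hinge, underside, 75 mm behind the grips; axes as the tongs' when open. Squeezing the grips closes the tips, both arms turning equally; each tip moves about twice as far as its grip. 3.5 N on the grips just begins to close them; 9 N brings the tips to a 28 mm gap, the grips then 35 mm over the outsides.
- tongs_grip (a point): Where to grip the tongs: midway between the orange grips when open, at mid-height (10 mm above the underside). Open, the grips measure 50 mm over their outsides here; they reach 25 mm fore and aft of it, flaring outward 0.1 rad toward the tips (parallel once closed on the crystal). It belongs to the right-hand arm.
- tip_right (a point): Middle of the inner face of the right tip pad. The pads are 26 mm long (along the tongs) and 20 mm high, 60 mm apart when open. The middle between tip_right and tip_left is where the crystal must be.
- tip_left (a point): Inner face of the left tip pad, its middle.
- tongs_rest: Fixed dark wooden rest: two cross bars 24 mm high, 12 mm thick, 56 mm behind and 52 mm ahead of its origin (x along the tongs), joined by a strip 16 mm wide and 6 mm high. The tongs' underside lies 24 mm above the table. Origin: centre of its underside, under the tongs' origin to within 4 mm.
- amethyst: The purple six-sided crystal point, upright, loose: 26 mm across flats, 30 mm across corners up to 26 mm height, then tapering to its tip at 40 mm; 30 to 65 g. Origin: centre of its underside. It stands on the riser at any of the three places.
- green_point: Green crystal point of the same shape, on the riser; leave alone.
- amber_point: Amber crystal point of the same shape, on the riser; leave alone.
- riser: Fixed black display block, 60 mm deep (x), 300 mm wide (y), 30 mm high; the three crystals stand on it 110 mm apart in a row along its y. Origin: centre of its underside.
- spare_jar: Jar like the other but with a green label, standing away from the scanner; leave alone.
- loupe: Folding magnifier lying on the table, 95 mm long, 12 mm high; leave alone.
Mind the look-alikes: they are no part of the job. What is shaped like the tongs but blue or green is not meant.

How it is judged (in metres and radians):
On the way, in this order (a step that is already met when the one before it is completed fails the run):
1. the jar's yellow label faces the scanner window, the jar standing in front of it (angle between the x axis of jar and the x axis of scanner, either way round below 0.35 rad and x of jar_mark in the frame of scanner above -0.083 m and x of jar in the frame of scanner between -0.105 and -0.062 m and y of jar in the frame of scanner between -0.03 and 0.03 m and angle between jar's own z axis and vertical below 0.1 rad and height (world z) of jar below 0.008 m), for 0.2 s.
2. the tongs are lifted off their rest, gripped by the fingers (height (world z) of tongs_grip above 0.045 m and contact force between the fingers and tongs above 0.5 N and contact force between tongs and tongs_rest below 0.2 N), for 0.2 s.
At the end, for the whole second after the job is handed in: Amethyst held by the tongs, underside over 100 mm above the table, slower than 0.05 m/s, not touched by fingers, arm or riser; fingers grip the tongs; jar upright, let go, 62-105 mm before the scanner, within 30 mm of its middle line, label toward the window within 0.35 rad (all of step 1 and height (world z) of amethyst above 0.1 m and contact force between tongs_jaw and amethyst above 0.3 N and contact force between the fingers and tongs above 1 N and linear speed of amethyst below 0.05 m/s and contact force between amethyst and the fingers below 0.2 N and contact force between amethyst and the arm below 0.2 N and contact force between amethyst and riser below 0.2 N and contact force between the fingers and jar below 0.2 N); the arm keeps its last pose, push and grip.
It fails at once if the fingers or arm touch the amethyst (contact force between any of the fingers, the arm and amethyst above 0.5 N).
It fails at once if another crystal, the spare jar or the loupe is displaced by more than 25 mm (distance of any of green_point, amber_point, spare_jar, loupe from where it was at the start of the episode above 0.025 m).
It fails at once if the jar is tipped over or another crystal is toppled (angle between any of jar, green_point, amber_point, spare_jar's own z axis and vertical above 0.6 rad).
It also fails if it takes over 58 s, if anything falls off the work surface, if the arm or the gripper's body presses on something with over 40 N, if the wrist force passes 120 N, or if a joint passes its speed limit or range.

ROBOT

A 7-joint arm with a two-finger parallel gripper is mounted at the origin on the work surface. World frame = base frame: x ahead of the robot, y to its left, z up, the work surface at z = 0. Lengths are in mm, angles in rad, forces in N, time in s.
With the tool pointing down it reaches from about 400 to 875 mm from the base axis. Payload 6.5 kg.
Tool frame: the origin (TCP) lies at the very end of the fingers, on their centre line; the grasp point (between the pads) lies 19 mm behind it; z points along the fingers, y is the line along which they close (so a half turn about z gives the same grasp; the last joint's range is limited). The gripper opens to 85 mm and grips with 20 to 120 N. Pads are 22 mm wide; open, the fingers measure 114 mm over their backs; the gripper's body (76 mm by 85 mm) begins 54 mm behind the grasp point. The pads swing forward as they close: fully open they stand 13 mm farther back than shut.
Start: joints at [1.201, 0.536, -0.004, 1.538, 0.003, 1.067, -0.071], TCP at [194.442, -620.228, 231.29] pointing down, gripper open.
Joint ranges: [-2.7, 2.7], [-0.37, 2.16], [-1.27, 1.26], [0.24, 2.4], [-1.31, 4.45], [0.19, 1.91], [-2.76, 2.76]. Speed limits (rad/s): [2.39, 2.39, 3.14, 3.14, 3.14, 3.14, 3.14].

INTERFACE

Orientations are given as a unit quaternion [w, x, y, z].
In Python, from station import r, get_image, get_calibration gives the robot as it stands.
- The arm moves only by the tool drive_tool, never from a script. Its argument "targets" is one flat list of numbers, 4 for each row, row after row: the shift along the tool's x, y, z in cm, then the turn about the tool's z in rad. In form: [dx, dy, dz, spin, dx, dy, dz, spin, ...]. A call has 1 to 12 rows; each row shifts and turns the commanded pose from where the row before left it, along the tool's axes as they then stand; what a row does not reach is not made up. A row lasts 1/8 s, in which the tool goes at most 62.5 mm and 10.7 degrees, less where a joint would pass 70% of its speed; a pose out of reach is approached as far as the arm can. A call is refused whole if a number of a shift passes 6.25 or a number of a turn 0.188, either way. A call with a gripper value outside its range is refused whole. "jaw" is the opening, from -1 (shut) to 1 (fully open), so that 0 is half open, set as the call begins (left out, the last holds). The fingers move at their own pace and stop on an object; "squeeze" is the grip in N (left out, the last holds). Time passes only in rows, so rows that do not move let the fingers close. It gives the time, the measured TCP pose, the force, the opening and the grip force at its end, in the units of the state.
- r.read_state(): the state, without advancing time (a new reading comes with each control period).
- get_image(name): name is "side" or "top"; returns the picture (480x640x3 uint8, red, green, blue); there is no depth.
- get_calibration(name): a dict with "fx", "fy", "cx", "cy" (pixels), "R" (3x3) and "t" (3): a world point X has camera coordinates R X + t. Camera axes: x right, y down, z forward; pixel columns grow to the right and rows downward; lengths in mm; the calibration is good to about 2 mm. A picture is of the moment at which its call begins. get_calibration takes no time and is no camera call.
- r.job_done(): hands the job in; it is judged then, once.
The state is a dict: "t": time; "qpos": joint angles; "dq": joint speeds; "tau": joint torques, N m; "ee_pos": TCP position; "eef_rot": TCP orientation; "force": force on the tool from outside, world axes, zero at the start; "ft_torque": the same for the moment, N m; "grip_width": finger opening in mm; "finger_force": force on a finger pad.
Only numpy, scipy, OpenCV 4.12 (cv2) and the standard library are available. Lean on these libraries where they do the work, as an engineer would, in place of code of your own. Each camera call takes 0.05 s, during which the arm holds its last target. There are 200 camera calls.

## Working session

There is one attempt and no reset: what is moved stays moved. The work goes in short steps, Python scripts to look and compute and a tool call to move; the robot and the scene stay as the last step left them, time stands still between calls to the robot, and variables do not carry over. Pictures are saved under pics/ and viewed, at most 13 in all, crops included, and the job is handed in when it is done.

Besides the shell and the picture viewer there is one more tool, called after "Request:" by a JSON object that holds its "fn" and its "kwargs", one argument or row to a line. drive_tool: Moves the arm, as the interface text tells. Its arguments: {"type":"object","properties":{"targets":{"type":"array","items":{"type":"number"}},"jaw":{"type":"number"},"squeeze":{"type":"number"}},"required":["targets"]}

```bash
mkdir -p pics; ls; python3 - <<'E'
from station import r,get_image,get_calibration
import cv2
for n in("top","side"):
    im=get_image(n); cv2.imwrite(f"pics/{n}0.png",im[:,:,::-1])
    c=get_calibration(n); print(n,c)
print(r.read_state())
E
```

```text
pics
top {'fx': 506.84201104795824, 'fy': 506.84201104795824, 'cx': 324.9845030719798, 'cy': 241.20970238078326, 'R': array([[ 0.00336644, -0.99972452,  0.02322831],
       [-0.99678375, -0.00521458, -0.07996847],
       [ 0.08006757, -0.02288439, -0.99652671]]), 't': array([ -36.67987033,  456.01431545, 1037.09813557])}
side {'fx': 592.6250114391305, 'fy': 592.6250114391305, 'cx': 317.0924090019917, 'cy': 234.63299970005292, 'R': array([[-0.90802454, -0.41842373, -0.020323  ],
       [-0.20030202,  0.47626218, -0.8561854 ],
       [ 0.36792736, -0.77336661, -0.51626887]]), 't': array([ 394.8763168 ,  144.19178632, 1300.51188685])}
{'t': 0.1, 'qpos': array([ 1.20076921,  0.53709958, -0.00443351,  1.53877039,  0.00262891,
        1.06731229, -0.07119588]), 'dq': array([ 0.00133789, -0.00116263, -0.00022936, -0.00237055, -0.0012238 ,
       -0.00089314, -0.00074968]), 'tau': array([ 2.30149490e-03, -5.84575653e+01,  1.05179463e+00, -2.59778345e+01,
        1.26491231e-02,  4.58862880e-03, -2.41621814e-05]), 'ee_pos': array([ 194.26708188, -619.69055285,  230.49635137]), 'eef_rot': array([-7.68724140e-04,  9.88476536e-01,  1.51372090e-01, -1.90999365e-04]), 'force': array([-0.08370534,  0.06046417,  0.12185235]), 'ft_torque': array([-0.00697107, -0.02249843, -0.02250733]), 'finger_force': 0.0, 'grip_width': 85.56363332476968}
```

View pics/top0.png

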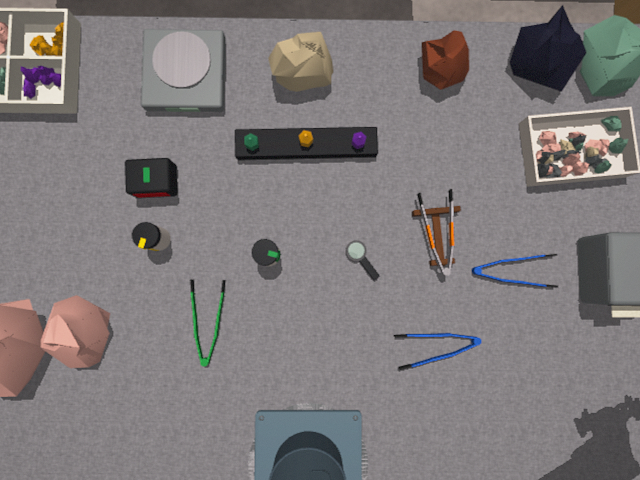

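View pics/side0.png

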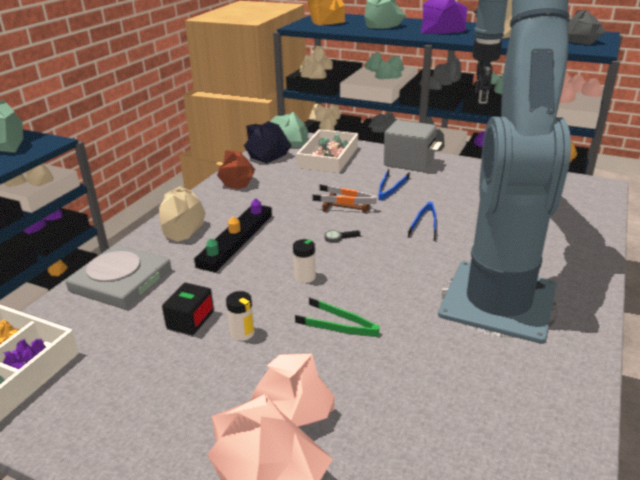

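The top picture shows the candidates for each item:
- **Tongs:** orange grips at (437,232), which I choose. The blue pairs at (515,270) and (440,345) and the green pair at (207,320) are not meant.
- **Jar:** yellow bar at (148,238), which I choose. The spare with the green label is at (266,252).
- **Amethyst:** purple at (359,141), which I choose. Green is at (251,142) and amber at (306,139). The purple lumps in the tray at (40,80) are not meant.
- **Scanner:** at (150,178), with its red face toward the jar.

```bash
cat > h.py <<'E'
import numpy as np,cv2
from station import r,get_image,get_calibration
def ray(n,p):
    c=get_calibration(n);R=np.array(c['R']);o=-R.T@np.array(c['t'])
    return o,R.T@np.array([(p[0]-c['cx'])/c['fx'],(p[1]-c['cy'])/c['fy'],1])
def onz(n,p,z):
    o,d=ray(n,p);return (o+d*(z-o[2])/d[2])
def pix(n,X):
    c=get_calibration(n);q=np.array(c['R'])@X+np.array(c['t']);return np.array([c['fx']*q[0]/q[2]+c['cx'],c['fy']*q[1]/q[2]+c['cy']])
def mask(im,lo,hi,box=None):
    m=cv2.inRange(cv2.cvtColor(im,cv2.COLOR_RGB2HSV),np.array(lo),np.array(hi))
    if box:
        k=np.zeros_like(m);x0,y0,x1,y1=box;k[y0:y1,x0:x1]=255;m&=k
    return m
def blobs(m,amin=8):
    n,l,s,c=cv2.connectedComponentsWithStats(m)
    return [(int(s[i,4]),c[i].round(1),s[i,:4]) for i in range(1,n) if s[i,4]>=amin]
def cast(n,m,z):
    return np.array([onz(n,p[::-1],z) for p in np.argwhere(m)])
E
python3 - <<'E'
from h import *
np.set_printoptions(suppress=True,precision=1)
im=get_image("top")
Y=mask(im,(20,120,120),(35,255,255),(120,215,185,265))
black=mask(im,(0,0,0),(180,255,60),(125,217,170,262))
print("yellow",blobs(Y)); print("cap black",blobs(black))
cap=cv2.morphologyEx(Y|black,cv2.MORPH_CLOSE,np.ones((3,3)))
cn=max(cv2.findContours(cap,0,2)[0],key=cv2.contourArea)
print("cap circ",cv2.minEnclosingCircle(cn), "ctr", onz("top",cv2.minEnclosingCircle(cn)[0],90))
for b in blobs(Y): print("bar",onz("top",b[1],90))
for nm,lo,hi,box,z in [("purple",(125,80,60),(160,255,255),(340,120,380,160),60),("orange",(5,150,120),(18,255,255),(405,180,470,280),44),("red",(0,150,80),(8,255,255),(120,180,180,205),20),("redB",(170,150,80),(180,255,255),(120,180,180,205),20)]:
    for b in blobs(mask(im,lo,hi,box)): print(nm,b,onz("top",b[1],z))
# scanner top & riser corners
d=mask(im,(0,0,0),(180,255,60),(225,120,390,165)); c=max(cv2.findContours(cv2.morphologyEx(d,cv2.MORPH_CLOSE,np.ones((15,15))),0,2)[0],key=cv2.contourArea)
print("riser",[onz("top",p,30)[:2] for p in cv2.boxPoints(cv2.minAreaRect(c))])
# close crops
a=cv2.resize(im[145:270,110:290],None,fx=4,fy=4,interpolation=cv2.INTER_CUBIC)
b=cv2.resize(im[180:285,400:480],None,fx=5,fy=5,interpolation=cv2.INTER_CUBIC)
H=np.zeros((530,800,3),np.uint8); a=cv2.resize(a,(400,278));H[:278,:400]=a;H[:525,400:800]=b
s=get_image("side");e=s[280:345,160:265];H[282:530,:400]=cv2.resize(e,(400,248),interpolation=cv2.INTER_CUBIC)
cv2.imwrite("pics/crop1.png",H[:,:,::-1])
Ys=mask(s,(20,120,120),(35,255,255),(220,285,260,345));print("sideY",blobs(Ys))
Rs=mask(s,(0,150,80),(8,255,255),(180,285,220,330))|mask(s,(170,150,80),(180,255,255),(180,285,220,330));print("sideR",blobs(Rs))
E
```

```text
yellow [(65, array([141.6, 242.6]), array([138, 237,   8,  12], dtype=int32))]
cap black [(512, array([146.7, 234.2]), array([132, 222,  29,  27], dtype=int32))]
cap circ ((146.0465087890625, 235.94186401367188), 14.351377487182617) ctr [458.8 312.   90. ]
bar [445.9 320.1  90. ]
purple (201, array([358.5, 139.5]), array([351, 131,  16,  18], dtype=int32)) [ 661.1 -101.4   60. ]
orange (67, array([451.9, 234.2]), array([451, 222,   3,  24], dtype=int32)) [ 469.9 -294.    44. ]
orange (60, array([430.3, 236.6]), array([427, 225,   8,  24], dtype=int32)) [ 464.7 -249.5   44. ]
redB (32, array([155.6, 194.4]), array([150, 193,  11,   4], dtype=int32)) [551.9 318.   20. ]
redB (13, array([164.8, 194.2]), array([162, 193,   7,   3], dtype=int32)) [552.4 299.   20. ]
redB (41, array([140.9, 195. ]), array([133, 194,  17,   4], dtype=int32)) [550.4 348.3  20. ]
riser [array([688.8, 155.3]), array([ 698.1, -142.1]), array([ 632.1, -143.1]), array([623.3, 152.9])]
sideY [(84, array([245. , 302.9]), array([239, 298,  11,  13], dtype=int32)), (162, array([248.1, 324.2]), array([243, 313,  11,  22], dtype=int32))]
sideR [(289, array([202.4, 310.4]), array([193, 295,  19,  31], dtype=int32))]
```

View pics/crop1.png

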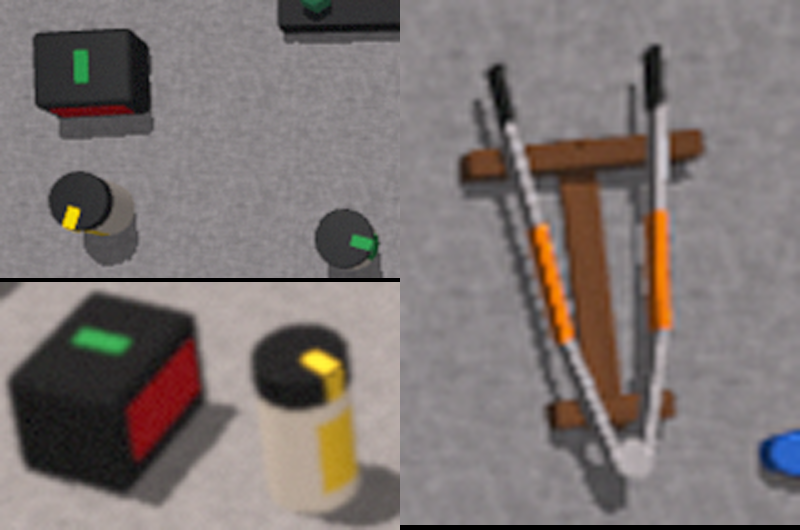

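The crop shows the yellow bar on the jar's cap pointing down-left, away from the scanner, so the turn looks large. It also shows the orange-gripped tongs on the wooden rest with tips up. I'll pin down both yaws and the tongs' geometry.

```bash
python3 - <<'E'
from h import *
np.set_printoptions(suppress=True,precision=1)
im=get_image("top");s=get_image("side")
print("label",onz("side",(248.1,324.2),36),"sidebar", onz("side",(244,301),90))
# jar base from side: cap+body column centre
# scanner: red quad in side
m=mask(s,(0,150,60),(8,255,255),(180,285,222,335))|mask(s,(170,150,60),(180,255,255),(180,285,222,335))
c=max(cv2.findContours(m,0,2)[0],key=cv2.contourArea)
print("redquad px",cv2.approxPolyDP(c,3,True).reshape(-1,2).tolist())
g=cv2.inRange(cv2.cvtColor(im,cv2.COLOR_RGB2HSV),(45,80,60),(80,255,255));g[:160]=0;g[200:]=0;g[:,:120]=0;g[:,190:]=0
b=cv2.findContours(g,0,2)[0]
for k in b:
    if cv2.contourArea(k)>10: print("greenbar",[onz("top",p,65)[:2] for p in cv2.boxPoints(cv2.minAreaRect(k))], onz("top",cv2.minAreaRect(k)[0],65))
gs=mask(s,(45,80,60),(80,255,255),(170,280,215,310));print("side green",[ (b,onz("side",b[1],65)) for b in blobs(gs)])
d=mask(im,(0,0,0),(180,255,70),(120,150,182,192))
k=max(cv2.findContours(d,0,2)[0],key=cv2.contourArea)
print("scan contour",cv2.approxPolyDP(k,3,True).reshape(-1,2).tolist())
# tongs tips & hinge
t=mask(im,(0,0,0),(180,255,55),(405,185,465,212));print("tips",[(b,onz("top",b[1],44)) for b in blobs(t,12)])
print("hinge",onz("top",(400/5*0+400+ (635-400)/5,180+457/5),44))
for nm,box in (("L",(420,215,442,255)),("R",(444,215,460,255))):
    M=cast("top",mask(im,(3,130,100),(20,255,255),box),44)[:,:2];mu=M.mean(0);u=np.linalg.svd(M-mu)[2][0];u*=np.sign(u[0]);print("grip",nm,mu,u,np.arctan2(u[1],u[0]),np.ptp((M-mu)@u))
o=mask(s,(3,130,100),(20,255,255),(305,180,385,215));print("side orange",blobs(o))
p=mask(s,(125,80,60),(160,255,255),(240,190,270,220));print("side purple",blobs(p),[onz("side",b[1],47) for b in blobs(p)])
for q,z in (((359,136),70),):print("tip",onz("top",q,z))
E
```

```text
label [437.5 324.3  36. ] sidebar [443.9 320.7  90. ]
redquad px [[210, 295], [193, 312], [196, 326], [212, 308]]
greenbar [array([599.3, 330.6]), array([599.4, 318.7]), array([569.1, 317.7]), array([569. , 329.6])] [584.2 324.1  65. ]
side green [((92, array([186.1, 294.9]), array([178, 291,  17,   9], dtype=int32)), array([584.5, 323. ,  65. ]))]
scan contour [[175, 164], [167, 158], [126, 160], [126, 191], [177, 191]]
tips [((37, array([450., 195.]), array([449, 189,   3,  13], dtype=int32)), array([ 551. , -291.4,   44. ])), ((29, array([419.6, 198.6]), array([418, 193,   4,  13], dtype=int32)), array([ 543. , -228.4,   44. ]))]
hinge [ 393.8 -282.7   44. ]
grip L [ 467.7 -260.2] [1.  0.1] 0.09395826124668728 77.01322630471759
grip R [ 470.7 -293. ] [1. 0.] 0.02286968332337705 47.345809269094644
side orange [(307, array([347.3, 198.5]), array([333, 188,  33,  21], dtype=int32))]
side purple [(148, array([255.5, 206.9]), array([250, 199,  12,  16], dtype=int32))] [array([661. , -96.9,  47. ])]
tip [ 665.4 -101.5   70. ]
```

Label and cap agree: the jar stands at (459,312) with its label at yaw 2.62. The scanner's yaw is about 0.03 and its window middle is near (549,323). So the jar needs about 2.58 rad clockwise (tool z points down, so that is positive spin). I'll work out the rows to reach above it at tool yaw 3.0.

```bash
cat >> h.py <<'E'
def yaw(s):
    w,x,y,z=s['eef_rot'];return np.arctan2(2*(x*y+w*z),w*w+x*x-y*y-z*z)
def plan(wps,p=None,a=None,step=55,spin=0.16):
    """wps: (x,y,z,yaw) ; prints rows in tool cm/rad, 12 per line"""
    s=r.read_state();p=np.array(s['ee_pos'] if p is None else p,float);a=yaw(s) if a is None else a
    rows=[]
    for w in wps:
        q=np.array(w[:3],float);n=int(max(1,np.ceil(np.linalg.norm(q-p)/step),np.ceil(abs(w[3]-a)/spin)))
        for i in range(n):
            e=p+(q-p)/(n-i)
            da=(w[3]-a)/(n-i);d=(e-p)/10
            c,si=np.cos(a),np.sin(a)
            row=[round(float(v),2) for v in(d[0]*c+d[1]*si,d[0]*si-d[1]*c,-d[2],-da)];rows.append(row)
            a-=row[3];x,y,z=np.array(row[:3])*10
            p=p+[x*c+y*si,x*si-y*c,-z]
    for k in range(0,len(rows),12):print(sum(rows[k:k+12],[]))
    print("end",p.round(1),round(a,3),len(rows))
E
python3 -c "
from h import *
plan([(480,-350,231,0.9),(600,0,231,1.9),(459,312,200,3.0)])"
```

```text
[4.42, -2.15, -0.0, -0.07, 4.56, -1.84, -0.0, -0.08, 4.69, -1.47, -0.0, -0.07, 4.78, -1.14, -0.0, -0.08, 4.85, -0.75, -0.0, -0.07, 4.9, -0.41, -0.0, -0.08, 4.91, -0.02, -0.0, -0.07, 4.9, 0.33, -0.0, -0.08, 4.99, -1.75, -0.0, -0.14, 5.18, -1.03, -0.0, -0.14, 5.28, -0.3, -0.0, -0.14, 5.27, 0.44, -0.0, -0.14]
[5.15, 1.17, -0.0, -0.15, 4.92, 1.93, -0.0, -0.14, 4.61, 2.59, -0.0, -0.15, 4.87, -0.45, 0.44, -0.16, 4.88, 0.34, 0.44, -0.16, 4.76, 1.11, 0.44, -0.16, 4.53, 1.85, 0.44, -0.15, 4.2, 2.51, 0.45, -0.16, 3.74, 3.15, 0.44, -0.15, 3.24, 3.67, 0.45, -0.16]
end [459. 312. 200.] 3.004 22
```

Request:
{"fn": "drive_tool", "kwargs": {
  "targets": [4.42,-2.15,0,-0.07,4.56,-1.84,0,-0.08,4.69,-1.47,0,-0.07,4.78,-1.14,0,-0.08,4.85,-0.75,0,-0.07,4.9,-0.41,0,-0.08,4.91,0,0,-0.07,4.9,0.33,0,-0.08,5,-1.75,0,-0.14,5.2,-1.0,0,-0.14,5.3,-0.3,0,-0.14,5.3,0.4,0,-0.14],
  "jaw": 1,
  "squeeze": 20
}}

```text
t: 1.8
ee_pos: [549.4, -148.1, 231.4]
eef_rot: [0.0, 0.742, 0.67, 0.0]
force: [1.1, 0.1, 0.1]
grip_width: 85.6
finger_force: 0.0
```

Request:
{"fn": "drive_tool", "kwargs": {
  "targets": [5.15,1.2,0,-0.15,4.9,1.9,0,-0.14,4.6,2.6,0,-0.15,4.9,-0.45,0.44,-0.16,4.9,0.34,0.44,-0.16,4.76,1.1,0.44,-0.16,4.5,1.85,0.44,-0.15,4.2,2.5,0.45,-0.16,3.75,3.15,0.44,-0.15,3.25,3.65,0.45,-0.16,0,0,0,0]
}}

```text
t: 3.18
ee_pos: [456.2, 316.2, 200.4]
eef_rot: [-0.001, 0.065, 0.998, 0.001]
force: [-0.0, -0.6, -0.5]
grip_width: 85.3
finger_force: 0.0
```

```bash
python3 -c "
from h import *
s=r.read_state();print(s['t'],s['qpos'].round(2),s['ee_pos'],yaw(s))
plan([(459,312,58,3.0)])"
```

```text
3.175 [-0.06  0.55 -0.84  1.79  0.48  1.02  0.36] [456.24413668 316.16692261 200.43103785] 3.0118890016163147
[-0.11, -0.13, 4.75, 0.0, -0.11, -0.12, 4.75, 0.01, -0.11, -0.13, 4.74, 0.0]
end [459. 312.  58.] 3.002 3
```

Request:
{"fn": "drive_tool", "kwargs": {
  "targets": [-0.2,-0.2,4.7,0,-0.13,-0.18,4.0,0,0,0,3.0,0,0,0,2.5,0,0,0,0,0]
}}

```text
t: 3.8
ee_pos: [461.5, 305.8, 56.7]
eef_rot: [-0.001, 0.07, 0.998, -0.002]
force: [0.1, 0.6, 0.5]
grip_width: 85.3
finger_force: 0.0
```

Request:
{"fn": "drive_tool", "kwargs": {
  "targets": [0,0,0,0,0,0,0,0,0,0,0,0,0,0,0,0],
  "jaw": -1,
  "squeeze": 20
}}

```text
t: 4.3
ee_pos: [462.9, 308.9, 59.7]
eef_rot: [0.001, 0.069, 0.998, 0.001]
force: [0.0, 1.5, 6.8]
grip_width: 52.2
finger_force: 20.1
```

Request:
{"fn": "drive_tool", "kwargs": {
  "targets": [0,0,0,0.18,0,0,0,0.18,0,0,0,0.18,0,0,0,0.18,0,0,0,0.18,0,0,0,0.18,0,0,0,0.18]
}}

```text
t: 5.18
ee_pos: [461.3, 306.7, 58.9]
eef_rot: [0.0, 0.646, 0.764, -0.001]
force: [-3.5, -3.3, 7.2]
grip_width: 51.7
finger_force: 19.4
```

Request:
{"fn": "drive_tool", "kwargs": {
  "targets": [0,0,0,0.18,0,0,0,0.18,0,0,0,0.18,0,0,0,0.18,0,0,0,0.18,0,0,0,0.18,0,0,0,0.18,0,0,0,0.06,0,0,0,0,0,0,0,0]
}}

```text
t: 6.42
ee_pos: [461.5, 308.8, 58.8]
eef_rot: [-0.001, 0.977, 0.211, 0.0]
force: [-3.6, 1.9, 5.5]
grip_width: 51.6
finger_force: 20.6
```

```bash
python3 -c "
from h import *
s=r.read_state();print(s['t'],s['qpos'].round(2),s['ee_pos'],yaw(s))
im=get_image('side');cv2.imwrite('pics/s2.png',cv2.resize(im[230:370,130:290],None,fx=3,fy=3)[:,:,::-1])"
```

```text
6.425 [-0.62  0.63 -0.07  1.9   0.07  0.62 -1.87] [461.4691139  308.80675527  58.78277368] 0.42571798601702976
```

View pics/s2.png

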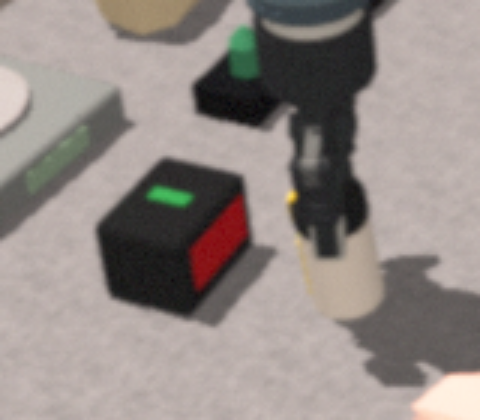

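The jar is upright, with a sliver of its yellow label at the left edge (300,240 in the crop), facing the scanner. I'll release, rise and measure the bar.

Request:
{"fn": "drive_tool", "kwargs": {
  "targets": [0,0,0,0,0,0,0,0,0,0,0,0,0,0,0,0,0,0,-2,0,0,0,-5,0,0,0,-6,0],
  "jaw": 1
}}

```text
t: 7.35
ee_pos: [461.2, 307.2, 188.8]
eef_rot: [0.001, 0.978, 0.21, -0.001]
force: [0.9, 1.0, -1.0]
grip_width: 85.3
finger_force: 0.0
```

Request:
{"fn": "drive_tool", "kwargs": {
  "targets": [4,3,-3,0,4,4,0,0,4,4,0,0,0,0,0,0]
}}

```text
t: 7.85
ee_pos: [620.5, 252.4, 217.7]
eef_rot: [0.001, 0.978, 0.207, 0.001]
force: [-0.3, -0.1, 0.3]
grip_width: 85.4
finger_force: 0.0
```

```bash
python3 -c "
from h import *
s=r.read_state();print(s['t'],s['qpos'].round(2),s['ee_pos'],yaw(s))
im=get_image('top');cv2.imwrite('pics/t3.png',cv2.resize(im[130:290,90:250],None,fx=3,fy=3)[:,:,::-1])
Y=mask(im,(20,120,120),(35,255,255),(110,205,195,275));print(blobs(Y),[onz('top',b[1],90) for b in blobs(Y)])
K=mask(im,(0,0,0),(180,255,60),(125,207,175,265));K|=Y
c=max(cv2.findContours(K,0,2)[0],key=cv2.contourArea);q=cv2.minEnclosingCircle(c);print(q,onz('top',q[0],90))
"
```

```text
7.85 [-0.43  0.58 -0.03  1.49  0.03  1.07 -1.63] [620.52947334 252.35777295 217.68763302] 0.4171691202802685
[] []
((156.0, 239.5), 1.1181340217590332) [452.03995604 292.71996685  90.        ]
```

View pics/t3.png

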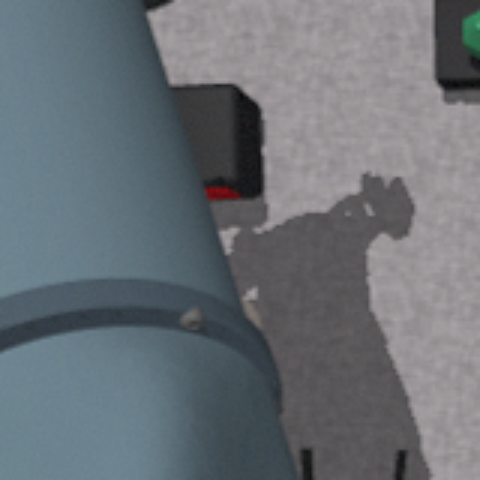

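The arm hides the jar in this view: only a blue link and the scanner corner at (220,190 in the crop) show. I'll move to the tongs and look from there.

```bash
python3 -c "
from h import *
plan([(468,-272,170,0.15)])"
```

```text
[-3.52, 4.2, 0.48, 0.03, -3.39, 4.3, 0.48, 0.03, -3.26, 4.4, 0.47, 0.03, -3.13, 4.5, 0.48, 0.03, -2.99, 4.59, 0.47, 0.03, -2.85, 4.68, 0.48, 0.02, -2.76, 4.73, 0.47, 0.03, -2.61, 4.81, 0.48, 0.02, -2.52, 4.86, 0.47, 0.03, -2.37, 4.94, 0.48, 0.02]
end [ 468. -272.  170.] 0.15 10
```

Request:
{"fn": "drive_tool", "kwargs": {
  "targets": [-3.5,4.2,0.5,0.03,-3.4,4.3,0.5,0.03,-3.25,4.4,0.5,0.03,-3.1,4.5,0.5,0.03,-3.0,4.6,0.5,0.03,-2.85,4.7,0.5,0.02,-2.75,4.7,0.5,0.03,-2.6,4.8,0.4,0.02,-2.5,4.9,0.4,0.03,-2.4,4.9,0.4,0.02,0,0,0,0,0,0,0,0],
  "jaw": 1
}}

```text
t: 9.4
ee_pos: [469.1, -268.4, 171.2]
eef_rot: [-0.001, 0.997, 0.078, 0.0]
force: [-0.5, 1.4, -0.6]
grip_width: 85.2
finger_force: 0.0
```

```bash
python3 -c "
from h import *
np.set_printoptions(suppress=True,precision=1)
s=r.read_state();print(s['t'],s['qpos'].round(2),s['ee_pos'],yaw(s))
im=get_image('top');si=get_image('side');
H=np.vstack([cv2.resize(im[120:300,90:490],(800,360),interpolation=cv2.INTER_CUBIC),cv2.resize(si[150:350,170:570],(480,240))[:, :480].copy() if 0 else cv2.copyMakeBorder(cv2.resize(si[150:350,170:420],(300,240)),0,0,0,500,0)])
cv2.imwrite('pics/t4.png',H[:,:,::-1])
Y=mask(im,(20,120,120),(35,255,255),(110,205,195,275));print(blobs(Y),[onz('top',b[1],90) for b in blobs(Y)])
K=mask(im,(0,0,0),(180,255,60),(125,207,164,265))|Y
c=max(cv2.findContours(K,0,2)[0],key=cv2.contourArea);q=cv2.minEnclosingCircle(c);print(q,onz('top',q[0],90))
for n,b in(('top',(340,120,380,160)),('side',(235,190,275,225))):
  for k in blobs(mask(im if n=='top' else si,(125,80,60),(160,255,255),b)):print(n,k)
"
```

```text
9.4 [ 0.3  0.4  0.1  1.9 -0.1  0.8 -0.9] [ 469.1 -268.4  171.2] 0.15535453372298064
[(63, array([148.8, 227. ]), array([145, 222,   8,  11], dtype=int32))] [array([476.2, 307.2,  90. ])]
((152.6565399169922, 235.14486694335938), 13.9453706741333) [460.4 299.4  90. ]
top (200, array([358.5, 139.5]), array([351, 131,  16,  18], dtype=int32))
side (148, array([255.6, 206.9]), array([250, 199,  12,  16], dtype=int32))
```

View pics/t4.png

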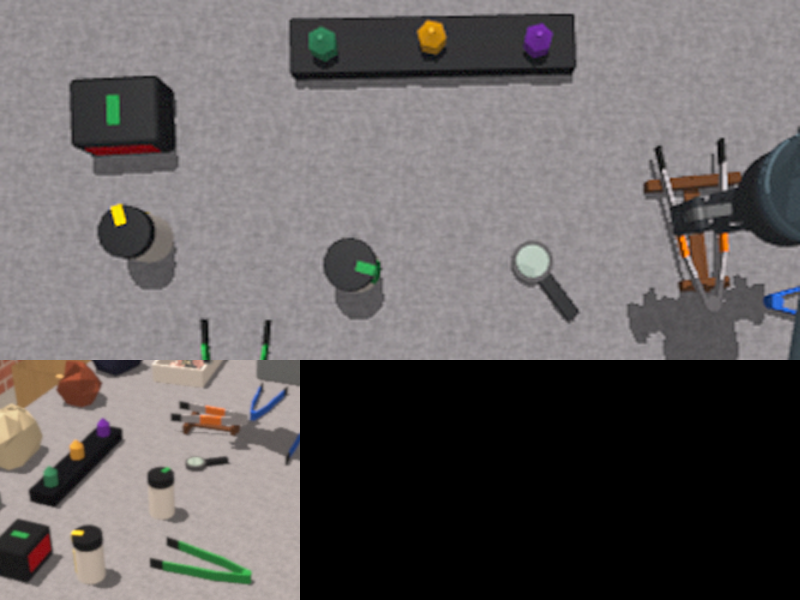

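The picture shows the jar upright with its cap centre near pixel (153,235.5) in the full image and its bar at (149,227.3). Its yaw is about 0.45, which exceeds 0.35, and it has crept to y≈299. I'll go back, turn it about 0.42 more and slide it about 12 mm toward +y.

```bash
python3 -c "
from h import *
im=get_image('top')
K=mask(im,(0,0,0),(180,255,48),(125,207,175,265))|mask(im,(20,120,120),(35,255,255),(110,205,195,275))
print(blobs(K))
K=cv2.morphologyEx(K,cv2.MORPH_OPEN,np.ones((3,3)));c=max(cv2.findContours(K,0,2)[0],key=cv2.contourArea);q=cv2.fitEllipse(c);print(q,cv2.minEnclosingCircle(c),onz('top',cv2.minEnclosingCircle(c)[0],90),onz('top',q[0],90))
plan([(459,299,170,0.9)])"
```

```text
[(65, array([148.7, 227. ]), array([144, 222,   9,  11], dtype=int32)), (64, array([162.1, 239. ]), array([152, 225,  15,  24], dtype=int32))]
((148.81146240234375, 227.11007690429688), (6.269883632659912, 10.7434663772583), 168.5921630859375) ((149.0, 227.0), 5.099119663238525) [476.18196782 306.85603435  90.        ] [475.96620302 307.21057359  90.        ]
[0.71, -5.11, 0.01, -0.07, 1.07, -5.04, 0.01, -0.07, 1.42, -4.96, 0.01, -0.07, 1.76, -4.85, 0.01, -0.07, 2.09, -4.71, 0.01, -0.07, 2.42, -4.55, 0.01, -0.07, 2.73, -4.37, 0.01, -0.06, 2.99, -4.2, 0.02, -0.07, 3.27, -3.98, 0.01, -0.06, 3.51, -3.78, 0.02, -0.07, 3.76, -3.52, 0.01, -0.06]
end [459. 299. 170.] 0.897 11
```

```bash
python3 -c "
from h import *
import glob
im=get_image('top'); im0=cv2.imread('pics/top0.png')[:,:,::-1].copy()
for n,i in(('before',im0),('now',im)):
  M=cast('top',mask(i,(20,120,120),(35,255,255),(110,205,195,275)),90)[:,:2];mu=M.mean(0);u=np.linalg.svd(M-mu)[2][0];print(n,mu,np.arctan2(u[1],u[0]))
  hsv=cv2.cvtColor(i,cv2.COLOR_RGB2HSV)
  K=mask(i,(0,0,0),(180,255,60),(125,207,180,265))|mask(i,(20,120,120),(35,255,255),(110,205,195,275))
  K=cv2.morphologyEx(K,cv2.MORPH_CLOSE,np.ones((3,3)));K=cv2.morphologyEx(K,cv2.MORPH_OPEN,cv2.getStructuringElement(2,(9,9)))
  c=max(cv2.findContours(K,0,2)[0],key=cv2.contourArea);x,y,w,h=cv2.boundingRect(c);print((x,y,w,h),cv2.contourArea(c),onz('top',cv2.minEnclosingCircle(c)[0],90))
  for row in(226,232,238,244): print(row,''.join('%4d'%v for v in hsv[row,132:172,2]))
"
```

```text
before [445.33901513 319.27543423] -2.757772552866298
(132, 222, 29, 27) 544.0 [460.64295298 312.1151449   90.        ]
226  143 144 137 103  49  43  47  50  53  52  52  50  49  50  53  49  51  53  53  54  56  53  44  27  46 108 136 142 138 135 136 142 147 149 147 139 139 140 140 141
232   76  40  47  47  50  46  49  49  48  49  48  50  51  44  49  53  49  53  52  49  54  53  55  58  59  53  31  19  81 113 118 120 120 122 123 124 127 128 134 138
238   81  45  47  46  47  46  49  53 171 233 212 179 157 104  58  50  52  51  54  52  55  53  56  54  54  37  23  21  69 106 106 107 110 108 109 107 112 108 124 131
244  139 144 134  92  46  46 163 239 243 241 242 246 197  52  48  52  52  50  53  50  49  39  30  19  30  75 108 110 109 110 110 111 109 107 108 108 103  88  75 121
now [476.18198339 307.25148226] -2.8425339782317964
(139, 222, 28, 27) 539.0 [460.26892383 299.03572844  90.        ]
226  153 154 153 154 154 148 148 151 155 144 110  63  53 112 236 249 245 246 250 229  84  57  55  56  61  56  59  63  54  36  49 104 143 159 159 156 148 155 153 153
232  140 143 143 145 145 155 139  88  46  52  51  53  53  54  55 112 226 217 139 100  53  58  57  53  58  56  56  58  59  63  61  61  46  25  50 104 132 132 130 134
238  145 145 149 149 153 158 132  78  49  50  51  51  52  52  50  54  55  56  55  55  56  56  57  58  55  56  57  57  56  56  61  58  46  28  23  78 113 118 118 115
244  151 151 149 147 144 142 143 149 152 123  58  46  50  51  50  54  52  54  56  52  56  56  54  55  58  56  56  57  47  36  28  36  68 107 122 120 119 119 118 117
```

Allowing for the visible cap side, the jar is at about (460.5,302.5) with yaw 0.29. That is within tolerance but with little margin, so I'll make a small correction.

Request:
{"fn": "drive_tool", "kwargs": {
  "targets": [0.7,-5.1,0,-0.07,1.1,-5.05,0,-0.07,1.4,-4.95,0,-0.07,1.75,-4.85,0,-0.07,2.1,-4.7,0,-0.07,2.4,-4.55,0,-0.07,2.75,-4.4,0,-0.06,3.0,-4.2,0,-0.07,3.3,-4.0,0,-0.06,3.5,-3.8,0,-0.07,3.75,-3.5,0,-0.06,0,0,0,0]
}}

```text
t: 11.1
ee_pos: [458.0, 303.3, 171.5]
eef_rot: [-0.002, 0.9, 0.436, 0.001]
force: [0.0, -0.7, -1.8]
grip_width: 85.3
finger_force: 0.0
```

Request:
{"fn": "drive_tool", "kwargs": {
  "targets": [0.1,0,0,0,0,0,0,0]
}}

```text
t: 11.35
ee_pos: [460.8, 296.7, 171.2]
eef_rot: [0.0, 0.902, 0.431, -0.0]
force: [-0.5, -0.4, -0.2]
grip_width: 85.2
finger_force: 0.0
```

```bash
python3 -c "
from h import *
s=r.read_state();print(s['t'],s['qpos'].round(2),s['ee_pos'],yaw(s))
plan([(460.5,302.5,58,0.9)])"
```

```text
11.35 [-0.5   0.45 -0.2   1.85  0.12  0.85 -1.44] [460.82941113 296.74463503 171.21000535] 0.8922517166373093
[0.14, -0.13, 3.77, -0.0, 0.14, -0.13, 3.78, -0.0, 0.15, -0.13, 3.77, -0.01]
end [460.5 302.5  58. ] 0.902 3
```

Request:
{"fn": "drive_tool", "kwargs": {
  "targets": [0.2,-0.2,4.0,0,0.15,-0.15,4.0,0,0.1,0,3.3,0,0,0,0,0,0,0,0,0,0,0,0,0]
}}

```text
t: 12.1
ee_pos: [461.8, 304.1, 59.9]
eef_rot: [-0.0, 0.902, 0.432, 0.001]
force: [-0.4, -0.0, -0.2]
grip_width: 85.4
finger_force: 0.0
```

Request:
{"fn": "drive_tool", "kwargs": {
  "targets": [0,0,0,0,0,0,0,0,0,0,0,0,0,0,0,0,0,0,0,0.07,0,0,0,0.07,0,0,0,0.07,0,0,0,0.06,0,0,0,0],
  "jaw": -1,
  "squeeze": 20
}}

```text
t: 13.22
ee_pos: [462.3, 304.0, 59.0]
eef_rot: [-0.0, 0.952, 0.307, 0.001]
force: [3.2, 0.1, 4.9]
grip_width: 51.4
finger_force: 20.5
```

```bash
python3 -c "
from h import *
s=r.read_state();a=yaw(s);print(s['t'],s['ee_pos'],a)
p=s['ee_pos'];plan([(p[0],p[1]+10,p[2],a)],step=3)"
```

```text
13.225 [462.29673823 304.04994356  59.00217531] 0.6241727428572013
[0.15, -0.2, -0.0, -0.0, 0.14, -0.2, -0.0, -0.0, 0.15, -0.21, -0.0, -0.0, 0.14, -0.2, -0.0, -0.0]
end [462.3 314.   59. ] 0.624 4
```

Request:
{"fn": "drive_tool", "kwargs": {
  "targets": [0.15,-0.2,0,0,0.15,-0.2,0,0,0.15,-0.2,0,0,0.15,-0.2,0,0,0.1,-0.1,0,0,0,0,0,0,0,0,0,0]
}}

```text
t: 14.1
ee_pos: [461.9, 311.5, 58.8]
eef_rot: [0.002, 0.952, 0.306, -0.001]
force: [0.6, -9.2, 13.3]
grip_width: 51.3
finger_force: 21.3
```

Request:
{"fn": "drive_tool", "kwargs": {
  "targets": [0,0,0,0,0,0,0,0,0,0,0,0,0,0,0,0,0,0,0,0,0,0,-2,0,0,0,-3,0,0,0,-4,0,0,0,-4,0],
  "jaw": 1
}}

```text
t: 15.22
ee_pos: [460.9, 315.0, 189.4]
eef_rot: [0.0, 0.952, 0.307, -0.0]
force: [0.3, -0.3, 1.4]
grip_width: 85.1
finger_force: 0.0
```

```bash
python3 -c "
from h import *
plan([(468,-272,130,0.15)])"
```

```text
[-3.07, 4.37, 0.54, 0.04, -2.89, 4.49, 0.54, 0.04, -2.71, 4.6, 0.54, 0.04, -2.52, 4.7, 0.54, 0.04, -2.33, 4.8, 0.54, 0.04, -2.14, 4.89, 0.54, 0.05, -1.89, 4.99, 0.54, 0.04, -1.69, 5.06, 0.54, 0.05, -1.43, 5.14, 0.54, 0.04, -1.22, 5.19, 0.54, 0.05, -0.96, 5.25, 0.54, 0.04]
end [ 468. -272.  130.] 0.154 11
```

Request:
{"fn": "drive_tool", "kwargs": {
  "targets": [-3.1,4.4,0.5,0.04,-2.9,4.5,0.5,0.04,-2.7,4.6,0.5,0.04,-2.5,4.7,0.5,0.04,-2.3,4.8,0.5,0.04,-2.1,4.9,0.5,0.05,-1.9,5.0,0.5,0.04,-1.7,5.05,0.5,0.05,-1.4,5.1,0.5,0.04,-1.2,5.2,0.6,0.05,-1.0,5.25,0.6,0.04]
}}

```text
t: 16.6
ee_pos: [468.9, -273.4, 131.2]
eef_rot: [0.0, 0.997, 0.076, 0.0]
force: [0.4, -0.6, 0.2]
grip_width: 85.7
finger_force: 0.0
```

Request:
{"fn": "drive_tool", "kwargs": {
  "targets": [0,0,0,0,0,0,0,0,0,0,0,0]
}}

```text
t: 16.98
ee_pos: [469.2, -270.1, 131.3]
eef_rot: [-0.0, 0.997, 0.078, 0.0]
force: [0.3, 0.2, 0.1]
grip_width: 85.4
finger_force: 0.0
```

```bash
python3 -c "
from h import *
s=r.read_state();print(s['t'],s['qpos'].round(2),s['ee_pos'],yaw(s))
im=get_image('top')
Y=mask(im,(20,120,120),(35,255,255),(110,205,195,275))
M=cast('top',Y,90)[:,:2];mu=M.mean(0);u=np.linalg.svd(M-mu)[2][0];print(mu,np.arctan2(u[1],u[0])+np.pi)
K=mask(im,(0,0,0),(180,255,60),(125,207,180,265))|Y
K=cv2.morphologyEx(K,cv2.MORPH_CLOSE,np.ones((3,3)));K=cv2.morphologyEx(K,cv2.MORPH_OPEN,cv2.getStructuringElement(2,(9,9)))
c=max(cv2.findContours(K,0,2)[0],key=cv2.contourArea);x,y,w,h=cv2.boundingRect(c);q=cv2.minEnclosingCircle(c)[0];print((x,y,w,h),onz('top',(q[0]-1.5,q[1]),90))
plan([(468,-272,40,0.15)])
H=cv2.resize(im[160:290,110:250],(392,364),interpolation=cv2.INTER_CUBIC);G=cv2.resize(im[180:285,400:485],(392,484),interpolation=cv2.INTER_CUBIC)
H=np.hstack([cv2.copyMakeBorder(H,0,120,0,0,0),G]);cv2.imwrite('pics/t5.png',H[:,:,::-1])"
```

```text
16.975 [ 0.33  0.49  0.14  1.91 -0.1   0.75 -0.89] [ 469.24467277 -270.14534814  131.31842523] 0.1562406537331408
[477.23017867 308.22882392] 5.87545265778338
(136, 222, 28, 27) [460.66543175 308.04151196  90.        ]
[-0.08, 0.08, 4.57, 0.0, -0.07, 0.07, 4.57, 0.01]
end [ 468.  -271.9   40. ] 0.146 2
```

View pics/t5.png

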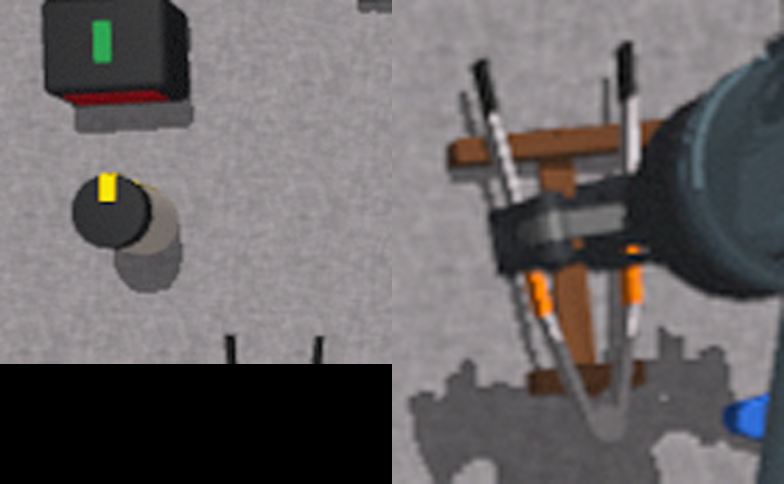

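The jar now faces the scanner (yaw about 0.01, position about (461,308)), with the bar at (107,187 in the crop) pointing at the red window. In the right half the gripper hovers over the orange tongs. Lowering onto them now.

Request:
{"fn": "drive_tool", "kwargs": {
  "targets": [-0.1,0.2,4,0.01,0,0,3,0,0,0,2,0,0,0,0,0,0,0,0,0]
}}

```text
t: 17.65
ee_pos: [468.9, -273.7, 42.1]
eef_rot: [0.0, 0.997, 0.072, 0.001]
force: [-0.8, 0.4, -0.1]
grip_width: 85.3
finger_force: 0.0
```

Request:
{"fn": "drive_tool", "kwargs": {
  "targets": [0,0,1.4,0,0,0,1.2,0,0,0,0,0,0,0,0,0]
}}

```text
t: 18.15
ee_pos: [468.1, -274.0, 15.2]
eef_rot: [-0.0, 0.997, 0.072, -0.0]
force: [-0.2, -0.2, 0.6]
grip_width: 85.7
finger_force: 0.0
```

Request:
{"fn": "drive_tool", "kwargs": {
  "targets": [0,0,0,0,0,0,0,0,0,0,0,0,0,0,0,0,0,0,0,0],
  "jaw": 0.1,
  "squeeze": 30
}}

```text
t: 18.77
ee_pos: [468.8, -274.2, 16.1]
eef_rot: [0.0, 0.997, 0.072, 0.001]
force: [-0.9, 0.6, 5.4]
grip_width: 47.0
finger_force: 6.5
```

Request:
{"fn": "drive_tool", "kwargs": {
  "targets": [0,0,0,0,0,0,0,0,0,0,-1,0,0,0,-2,0,0,0,-3,0,0,0,-4,0,0,0,-4,0,0,0,0,0,0,0,0,0],
  "jaw": 0.03
}}

```text
t: 19.9
ee_pos: [467.6, -273.6, 154.9]
eef_rot: [-0.0, 0.997, 0.072, -0.0]
force: [-1.1, 0.6, -0.8]
grip_width: 44.2
finger_force: 5.4
```

```bash
python3 -c "
from h import *
np.set_printoptions(suppress=True,precision=1)
s=r.read_state();print(s['t'],s['ee_pos'],yaw(s),s['grip_width'],s['finger_force'])
im=get_image('top');si=get_image('side')
A=cv2.resize(im[110:290,340:500],(480,540),interpolation=cv2.INTER_CUBIC);B=cv2.resize(si[120:240,240:400],(320,240))
cv2.imwrite('pics/t6.png',np.hstack([A,cv2.copyMakeBorder(B,0,300,0,0,0)])[:,:,::-1])
# crystal ray intersection
a=ray('top',(358.5,139.5));b=ray('side',(255.6,206.9))
Q=np.stack([a[1],-b[1]],1);k=np.linalg.lstsq(Q,b[0]-a[0],rcond=None)[0];print('amethyst',a[0]+k[0]*a[1],b[0]+k[1]*b[1])
for nm,lo,hi,box in(('green',(45,60,40),(90,255,255),(235,125,265,155)),('amber',(10,120,100),(28,255,255),(290,125,325,155)),('purple',(125,80,60),(160,255,255),(340,120,380,160))):
  for k in blobs(mask(im,lo,hi,box)):print(nm,k[0],k[1],onz('top',k[1],52))
"
```

```text
19.9 [ 467.6 -273.6  154.9] 0.1439550748726869 44.167433692762025 5.441405269084498
amethyst [ 665.9 -102.9   43.3] [ 664.7 -103.4   43. ]
green 210 [251.  141.4] [657.2 117.9  52. ]
amber 187 [305.4 137.6] [666.2   6.9  52. ]
purple 201 [358.5 139.5] [ 663.4 -102.1   52. ]
```

View pics/t6.png

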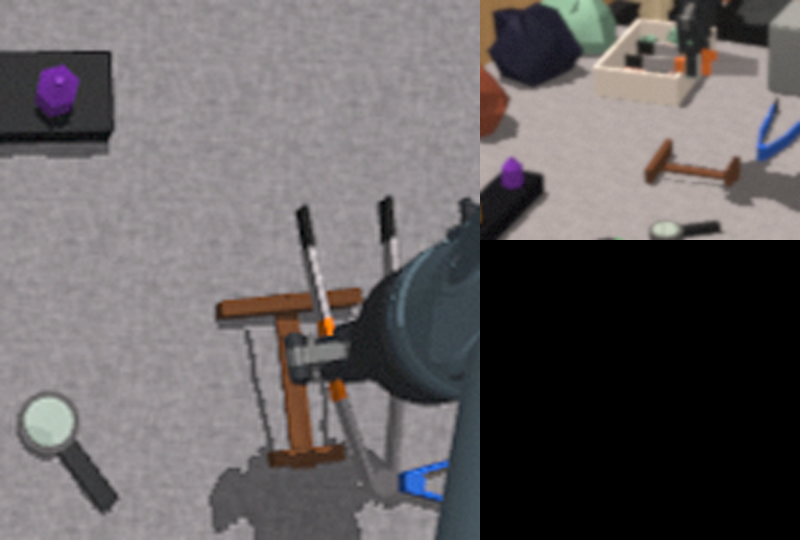

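The tongs are lifted clear and hang level in the fingers. Black tips are at top pixels (441.7,185.7) and (469.3,183.3), and at side pixels near (322,142) and (316,150). The crystal is near (664,-102). Measuring the tips relative to the TCP:

```bash
python3 -c "
from h import *
np.set_printoptions(suppress=True,precision=1)
s=r.read_state();im=get_image('top');si=get_image('side')
tp=[b for b in blobs(mask(im,(0,0,0),(180,255,50),(430,170,480,198)),12)];sp=[b for b in blobs(mask(si,(0,0,0),(180,255,50),(300,130,345,165)),12)]
print(tp,sp)
a0=yaw(s);X=np.array([np.cos(a0),np.sin(a0)]);Yv=np.array([-X[1],X[0]])
for b in tp:
  P=onz('top',b[1],s['ee_pos'][2]+28);d=P[:2]-s['ee_pos'][:2];print('tip',P,'ahead',d@X,'left',d@Yv)
  for c in sp:
    A=ray('top',b[1]);B=ray('side',c[1]);k=np.linalg.lstsq(np.stack([A[1],-B[1]],1),B[0]-A[0],rcond=None)[0];u,v=A[0]+k[0]*A[1],B[0]+k[1]*B[1];print('   tri',(u+v)/2,np.linalg.norm(u-v))
"
```

```text
[(52, array([468.1, 183.3]), array([466, 176,   5,  15], dtype=int32)), (45, array([441., 186.]), array([439, 179,   5,  15], dtype=int32))] [(14, array([311.5, 130.4]), array([308, 130,   8,   2], dtype=int32)), (61, array([342.1, 141.7]), array([340, 132,   5,  25], dtype=int32)), (30, array([322.5, 144. ]), array([320, 142,   6,   5], dtype=int32)), (26, array([316.5, 150.3]), array([314, 148,   6,   5], dtype=int32))]
tip [ 548.2 -286.5  182.1] ahead 78.30970701664202 left -24.651515274516086
   tri [ 554.8 -269.8  217. ] 29.408905199477793
   tri [ 521.9 -295.7  182.3] 55.50688701624622
   tri [ 549.5 -290.3  171.2] 2.027967660994399
   tri [ 561.3 -294.2  148.7] 13.902753141941607
tip [ 543.  -237.7  182.1] ahead 80.09717816377655 left 24.394250656301313
   tri [ 539.3 -220.8  236.8] 14.832475821777313
   tri [ 506.3 -242.7  205.9] 67.5799164923944
   tri [ 533.  -237.6  194.4] 16.21333196076925
   tri [ 544.2 -240.3  173. ] 1.2191733487579954
```

Tip centre is 79 mm ahead of the TCP, 0 mm sideways and 17 mm up, with no pitch. Next is the hover above the crystal.

```bash
python3 -c "
from h import *
plan([(585,-104,100,0.03)],step=30)"
```

```text
[1.76, -1.89, 0.68, 0.01, 1.74, -1.9, 0.68, 0.01, 1.72, -1.92, 0.68, 0.02, 1.68, -1.96, 0.67, 0.01, 1.66, -1.97, 0.68, 0.02, 1.62, -2.0, 0.67, 0.01, 1.61, -2.02, 0.68, 0.02, 1.56, -2.06, 0.67, 0.01]
end [ 585. -104.  100.] 0.034 8
```

Request:
{"fn": "drive_tool", "kwargs": {
  "targets": [1.75,-1.9,0.7,0.01,1.75,-1.9,0.7,0.01,1.7,-1.9,0.7,0.02,1.7,-1.95,0.7,0.01,1.65,-1.95,0.7,0.02,1.6,-2.0,0.7,0.01,1.6,-2.0,0.6,0.02,1.55,-2.05,0.7,0.01,0,0,0,0,0,0,0,0,0,0,0,0]
}}

```text
t: 21.48
ee_pos: [584.7, -106.6, 100.3]
eef_rot: [0.0, 1.0, 0.016, -0.0]
force: [-0.6, -0.8, -1.3]
grip_width: 44.2
finger_force: 5.4
```

```bash
python3 -c "
from h import *
np.set_printoptions(suppress=True,precision=1)
s=r.read_state();print(s['t'],s['ee_pos'],yaw(s),s['grip_width'],s['finger_force'])
im=get_image('top');si=get_image('side')
A=cv2.resize(im[110:210,310:420],(528,480),interpolation=cv2.INTER_CUBIC);B=cv2.resize(si[140:240,220:320],(270,270))
cv2.imwrite('pics/t7.png',np.hstack([A,cv2.copyMakeBorder(B,0,210,0,0,0)])[:,:,::-1])
a=yaw(s);c,n=np.cos(a),np.sin(a);p=s['ee_pos']
for sd in(-22,22):
  T=np.array([p[0]+79*c-sd*n,p[1]+79*n+sd*c,p[2]+28]);print('tip',T,'exp px',pix('top',T))
print('crystal tip px',pix('top',np.array([664,-102,70])))
"
```

```text
21.475 [ 584.7 -106.6  100.3] 0.03196419838142551 44.16060193228802 5.442682702559978
tip [ 664.4 -126.1  128.3] exp px [374.7 127.9]
tip [663.  -82.1 128.3] exp px [351.6 128.4]
crystal tip px [359.3 136.7]
```

View pics/t7.png

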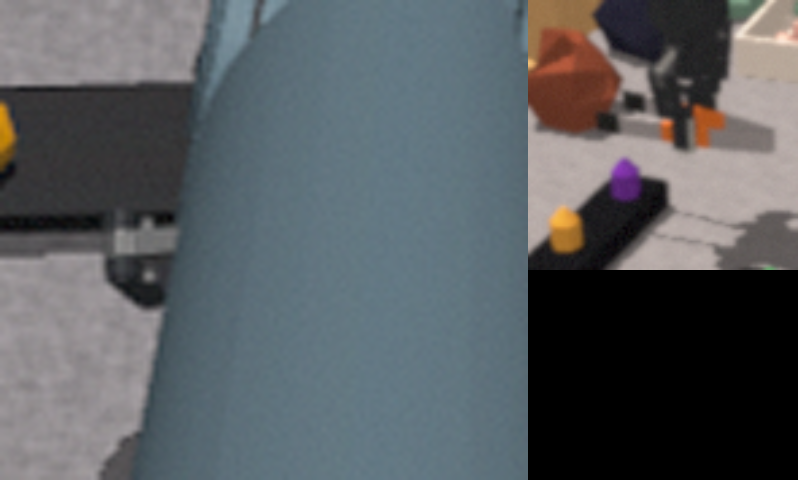

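The arm hides the crystal from the top camera. The side view shows both tips above the purple crystal, at crop (607,122) and (634,102), with the crystal at (625,180). I'll check that alignment numerically in the side view.

```bash
python3 -c "
from h import *
np.set_printoptions(suppress=True,precision=1)
s=r.read_state();si=get_image('side');p=s['ee_pos']
t=[b for b in blobs(mask(si,(0,0,0),(180,255,50),(240,165,270,192)),8)];print(t)
P=[onz('side',b[1],p[2]+17) for b in t];print(P)
for b in blobs(mask(si,(125,80,60),(160,255,255),(235,190,275,225))):print(b,[onz('side',b[1],z) for z in(44,48)])
print(pix('side',np.array([664,-102,47])),pix('side',np.array([664,-104,p[2]+17])))
"
```

```text
[(24, array([268., 176.]), array([266, 172,   4,  10], dtype=int32)), (28, array([258.4, 177.3]), array([256, 175,   6,   6], dtype=int32)), (37, array([248.8, 184.7]), array([246, 182,   7,   6], dtype=int32))]
[array([ 647.1, -150.6,  117.5]), array([ 667.1, -133.7,  117.5]), array([668.3, -84.9, 117.5])]
(147, array([255.6, 206.8]), array([250, 199,  12,  16], dtype=int32)) [array([ 664. , -102.3,   44. ]), array([660. , -95.9,  48. ])]
[255.5 205.9] [253.9 182. ]
```

Request:
{"fn": "drive_tool", "kwargs": {
  "targets": [0,-0.3,0,0,0,0,1.5,0,0,0,1.5,0,0,0,0.6,0,0,0,0,0,0,0,0,0]
}}

```text
t: 22.38
ee_pos: [585.5, -102.3, 64.5]
eef_rot: [0.0, 1.0, 0.017, 0.0]
force: [-0.0, -0.1, -1.0]
grip_width: 44.1
finger_force: 5.4
```

Request:
{"fn": "drive_tool", "kwargs": {
  "targets": [0,0,1,0,0,0,1,0,0,0,1,0,0,0,0.5,0,0,0,0,0,0,0,0,0]
}}

```text
t: 23.12
ee_pos: [585.5, -102.2, 29.5]
eef_rot: [0.0, 1.0, 0.017, 0.0]
force: [0.6, -0.0, -1.3]
grip_width: 44.2
finger_force: 5.4
```

```bash
python3 -c "
from h import *
s=r.read_state();print(s['t'],s['ee_pos'],yaw(s),s['grip_width'],s['finger_force'],s['force'])
si=get_image('side')
cv2.imwrite('pics/t8.png',cv2.resize(si[170:240,220:320],(800,560),interpolation=cv2.INTER_CUBIC)[:,:,::-1])
print(blobs(mask(si,(125,80,60),(160,255,255),(235,190,275,225))))
"
```

```text
23.125 [ 585.48543905 -102.20091349   29.49894536] 0.033749517930393616 44.22364322921417 5.441975409630686 [ 0.61109092 -0.03047511 -1.28550275]
[(76, array([256.1, 202.9]), array([251, 198,  11,   9], dtype=int32))]
```

View pics/t8.png

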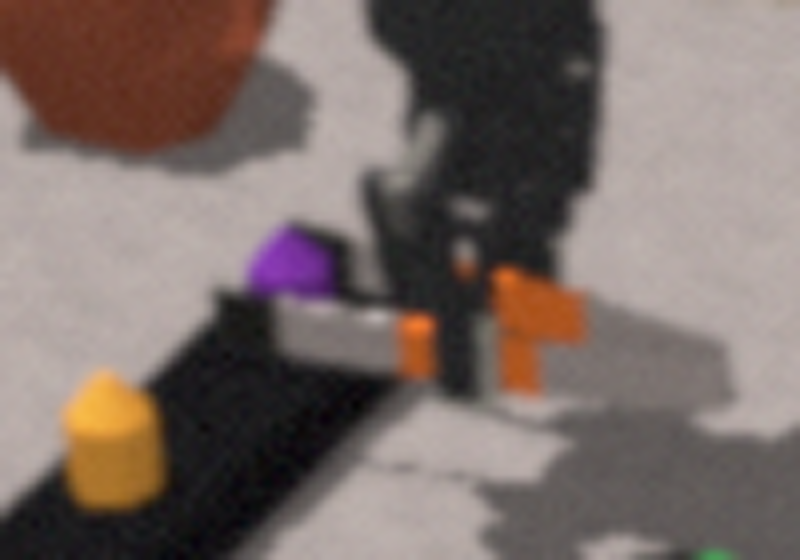

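The crystal (290,270) stands between the near tip pad (245,320) and the far one (320,260), and its axis projects to the midpoint at about (283,290). Closing now.

Request:
{"fn": "drive_tool", "kwargs": {
  "targets": [0,0,0,0,0,0,0,0,0,0,0,0,0,0,0,0,0,0,0,0,0,0,0,0],
  "jaw": -0.3,
  "squeeze": 35
}}

```text
t: 23.92
ee_pos: [585.5, -102.1, 29.4]
eef_rot: [0.0, 1.0, 0.017, 0.0]
force: [1.2, 0.2, 1.0]
grip_width: 33.6
finger_force: 34.5
```

Request:
{"fn": "drive_tool", "kwargs": {
  "targets": [0,0,0,0,0,0,0,0,0,0,-0.5,0,0,0,-1,0,0,0,-1,0,0,0,-1,0,0,0,0,0],
  "jaw": -1
}}

```text
t: 24.8
ee_pos: [586.0, -102.3, 65.5]
eef_rot: [0.0, 1.0, 0.017, 0.001]
force: [0.4, -0.4, -1.6]
grip_width: 34.1
finger_force: 34.6
```

```bash
python3 -c "
from h import *
s=r.read_state();print(s['t'],s['ee_pos'],yaw(s),s['grip_width'],s['finger_force'],s['force'])
si=get_image('side')
print(blobs(mask(si,(125,80,60),(160,255,255),(235,160,285,225))))
"
```

```text
24.8 [ 586.02071147 -102.26264741   65.45200511] 0.03377311701167822 34.140124658893654 34.6177214384079 [ 0.40214058 -0.41047083 -1.56495811]
[(69, array([254.5, 190.3]), array([250, 186,  11,   9], dtype=int32))]
```

The crystal moves up with the tongs. I'll raise it to about 15 cm.

Request:
{"fn": "drive_tool", "kwargs": {
  "targets": [0,0,-1.2,0,0,0,-1.5,0,0,0,-1.5,0,0,0,-1.5,0,0,0,-1.5,0,0,0,-1.0,0,0,0,-0.5,0,0,0,0,0,0,0,0,0,0,0,0,0,0,0,0,0,0,0,0,0]
}}

```text
t: 26.35
ee_pos: [585.2, -102.1, 151.1]
eef_rot: [0.0, 1.0, 0.017, -0.0]
force: [-0.2, 0.3, -1.7]
grip_width: 34.0
finger_force: 34.7
```

```bash
python3 -c "
from h import *
np.set_printoptions(suppress=True,precision=3)
s=r.read_state();print(s['t'],s['ee_pos'],s['grip_width'],s['finger_force'],s['force'],s['dq'])
si=get_image('side')
cv2.imwrite('pics/t9.png',cv2.resize(si[120:360,130:430],(750,600),interpolation=cv2.INTER_CUBIC)[:,:,::-1])
print(blobs(mask(si,(125,80,60),(160,255,255),(235,120,285,225))),pix('side',np.array([664,-102,30+s['ee_pos'][2]-29.5+36])))
"
```

```text
26.35 [ 585.186 -102.106  151.139] 33.955052161807586 34.686943888664246 [-0.152  0.256 -1.678] [ 0.    -0.001  0.002 -0.     0.001  0.     0.003]
[(80, array([252.5, 160.6]), array([247, 155,  12,  10], dtype=int32))] [251.424 157.765]
```

View pics/t9.png

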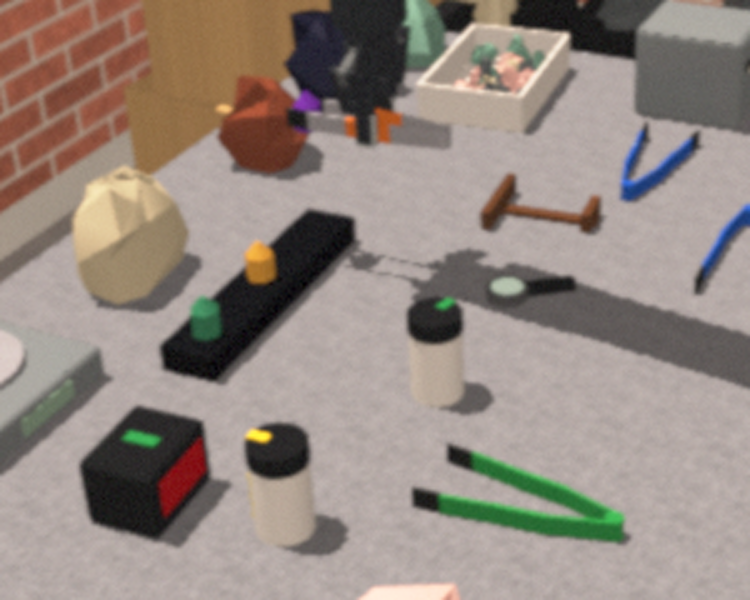

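The purple crystal is held in the tongs' tips at (307,103), about 15 cm up and steady. The jar stands upright with its yellow bar (258,435) toward the scanner, and the other things are untouched. Handing in.

```bash
python3 -c "
from station import r
print(r.job_done())"
```

```text
the job is handed in; nothing more can be done
None
```

The job is handed in: the jar's yellow label faces the scanner, and the tongs hold the purple amethyst steady about 15 cm above the counter; the hand-in returned no verdict.

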